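Seat a cassette carrier and snap the seesaw catch over it

TASK

Slide the cassette carrier along the channel of the small clamp until it sits fully home against the end stop, then push the thumb pad of the seesaw catch down past its centre so that it snaps shut with its nose in the carrier's groove. Feel your way and be gentle: neither ram the carrier into the stop nor lean hard on the catch, and leave the other things on the bench alone.

Things in the scene. Friction and masses are not known exactly. Their poses are not given: they have to be found in the camera images.
- clamp: Cassette clamp fixed on the right edge of the bench: aluminium base 180 x 60 x 12 mm (x -100 to +80) with a channel 33 mm wide along its x, between steel rails 9 mm high (x -98 to +8). Origin on the underside, midway across the channel; x runs from the open mouth near the robot to the clamp head at the far end, z up. Load it and its catch with no more than 25 N.
- stop_middle (a point): Point on the channel floor (12 mm above the clamp's underside), midway across, at clamp x = 20 mm: the middle of the head's range, not its true place. The head is adjustable: its rigid stop face (31 mm wide, 15 mm high) and catch stand together anywhere within 14 mm of here, forward or back along x. That is not measured; feel the carrier home against it.
- carrier: Cassette carrier: aluminium sled 83 mm long (x), 30 wide, 16 high, 0.1 to 0.2 kg, loose in the channel short of the stop; a white cassette is fixed on top (to 22 mm). Origin: centre of the underside; x points to the stop. Front: a lip 20 mm long, then a cross groove 17 mm long, 6 deep. The catch's nose enters the groove only if the carrier is within about 3 mm of the stop, else it lands on the lip.
- carrier_rear (a point): Centre of the carrier's flat rear end face (30 mm wide, 16 mm high), 8 mm above its underside; the face to push, towards the stop. The cassette on top is set back 2.5 mm from it. Load the carrier with no more than 20 N. Once the carrier is home, this point is 83 mm before the true stop face.
- catch (a joint): Angle of the dark steel seesaw catch. 0 = open (the arm towards the robot raised about 23 degrees), 0.4 = closed (arm level). Over-centre spring: pressing the thumb pad down takes 5 to 10 N at first (it slides a little under the finger), less and less up to the centre at 0.2; beyond it the catch snaps over by itself to its stop at 0.4. Let go before the centre and it springs back open.
- catch_middle (a point): The catch's pivot if the head stood in mid-range: 14 mm beyond, 32 above point stop_middle; the true one is off along x as the head is. The ribbed thumb pad at the arm's end is 17 mm long, 26 wide. Open, its top's middle is 25 mm above the pivot and 57 from it towards the robot (its outer edge 28 and 65); closed, 1 mm above and 61 mm towards the robot.
- timer: white bench timer standing upright, 32 x 66 x 67 mm; a bystander, to be left alone. Origin: centre of its underside.
- spare_cassette: white embedding cassette lying flat, 29 x 41 x 6 mm; a bystander, to be left alone. Origin: centre of its underside.
- other_cassette: another embedding cassette lying flat, 29 x 41 x 6 mm; a bystander, to be left alone. Origin: centre of its underside.
- forceps: steel forceps lying flat, 17 x 122 x 6 mm; a bystander, to be left alone. Origin: centre of its underside.
- pot: upright specimen pot with a screw lid, 49 mm across, 65 mm tall, beyond the far end of the clamp; a bystander, to be left alone. Origin: centre of its underside.

How it is judged:
On the way, in this order (a step that is already met when the one before it is completed fails the run):
1. with the catch still open, the carrier is slid in along the channel (x of carrier in the frame of clamp above -0.039 m and value of joint catch below 0.1 rad), for 0.1 s.
2. the catch is shut over the carrier (value of joint catch above 0.36 rad), for 0.2 s.
At the end, for the whole second after the job is handed in: The catch is shut (over 0.36 of 0.4 rad), its nose in the groove of the carrier, which is seated (about 3 mm), flat on the channel floor (3 mm), in line with the channel (0.12 rad), its origin 6 to 39 mm short of the clamp's along the channel, and at rest (value of joint catch above 0.36 rad and x of carrier in the frame of clamp between -0.039 and -0.006 m and z of carrier in the frame of clamp between 0.009 and 0.015 m and angle between the x axis of carrier and the x axis of clamp, either way round below 0.12 rad and linear speed of carrier below 0.02 m/s); the robot touches nothing.
It fails at once if the carrier is pushed with more than 20 N (contact force between any of the fingers, the arm and carrier above 20 N).
It fails at once if the clamp or its catch is loaded with more than 25 N (contact force between anything else and clamp above 25 N).
It fails at once if another thing on the bench is shoved more than 15 mm (distance of any of timer, spare_cassette, other_cassette, forceps, pot from where it was at the start of the episode above 0.015 m).
It also fails if it takes over 61 s, if anything falls off the work surface, if the arm or the gripper's body presses on something with over 40 N, if the wrist force passes 120 N, or if a joint passes its speed limit or range.

ROBOT

A 6-joint arm with a two-finger parallel gripper is mounted at the origin on a cart in front of the work surface, level with it; the furniture and walls round the work are solid. World frame = base frame: x ahead of the robot, y to its left, z up, the work surface at z = 0. Lengths are in m, angles in rad, forces in N, time in s.
With the tool pointing down it reaches from about 0.35 to 0.975 m from the base axis. Payload 4.9 kg.
Tool frame: the origin (TCP) lies at the very end of the fingers, on their centre line; the grasp point (between the pads) lies 19 mm behind it (manip.grasp_offset is the distance from the TCP to the grasp point, in m); z points along the fingers, y is the line along which they close (so a half turn about z gives the same grasp; the last joint's range is limited). The gripper opens to 85 mm and grips with 20 to 120 N. Pads are 22 mm wide; open, the fingers measure 114 mm over their backs; the gripper's body (76 mm by 85 mm) begins 54 mm behind the grasp point. The pads swing forward as they close: fully open they stand 13 mm farther back than shut.
Start: joints at [1.202, 0.053, 1.613, -0, 1.476, -0.119], TCP at [0.154, 0.606, 0.231] pointing down, gripper open.
Joint ranges: [-3.01, 3.01], [-1.01, 2.22], [0.06, 2.58], [-1.02, 4.17], [0.09, 2.62], [-3.14, 3.14]. Speed limits (rad/s): [2.57, 2.57, 3.14, 3.14, 3.14, 3.14].

INTERFACE

Orientations are given as a unit quaternion [w, x, y, z].
In Python, from plant import manip, eyes, job_done, models gives the robot as it stands.
- The arm moves only by the tool servo_tool, never from a script. Its argument "motion" is one flat list of numbers, 5 for each row, row after row: the opening, from -1 (shut) to 1 (fully open), then the shift along the tool's x, y, z normalised to -1 to 1, where 1 is 120 mm, then the turn about the tool's z normalised to -1 to 1, where 1 is 45 degrees. A call has 1 to 5 rows; each row is the pose to reach, as a shift and turn from the pose commanded when the call began, along the tool's axes at that moment; what a row does not reach only later rows make up. A row lasts 1/8 s, in which the tool goes at most 62.5 mm and 10.7 degrees, less where a joint would pass 70% of its speed; a pose out of reach is approached as far as the arm can. A call with a number of a shift or a turn outside -1 to 1 is refused whole. A call with a gripper value outside its range is refused whole. The fingers move at their own pace and stop on an object; the grip force is fixed at half the most. Time passes only in rows, so rows that repeat a pose let the fingers close. It gives the time, the measured TCP pose, the force, the opening and the grip force at its end, in the units of the state.
- manip.state(): the state, without advancing time (a new reading comes with each control period).
- eyes.grab_frame(name): name is "side" or "top"; returns (picture, depth): 384x512x3 uint8, red, green, blue; 384x512 float32, m along the optical axis (not along the pixel's ray), 0 where there is no reading.
- eyes.camera_params(name): a dict with "fov_y" (degrees; the focal length in pixels is half the picture's height over the tangent of half this angle, whatever the lens; pixels are square), "cx", "cy" (the principal point, pixels), "pose" (4x4, takes a point from camera to world coordinates). Camera axes: x right, y up, looking along -z (the intrinsics and any distortion apply to the point x, -y, -z); pixel columns grow to the right and rows downward; lengths in m; the calibration is good to about 2 mm. A picture is of the moment at which its call begins. camera_params takes no time and is no camera call.
- job_done(): hands the job in; it is judged then, once.
Trained networks look in the newest picture that a camera, given by its name, has taken for a name from the list of things; names that differ only in an ending like _2 or _b are one class to them, and where a whole thing is asked for, a point or a joint stands for the part that bears it (a point fixed in the world has none). Each returns a list of dicts, best first, with "p" (0 to 1); they miss things now and then, are a little off and sometimes report something else, mostly with a low value. They report only what shows in the picture. A call takes as long as a camera call.
- models.regions_of(camera, label): "mask" (384x512 bool, what is visible of it) and "pixel" ([column, row] in pixels, amid what is visible of it).
The state is a dict: "time": time; "joint_pos": joint angles; "joint_vel": joint speeds; "joint_efforts": joint torques, N m; "tool_pos": TCP position; "tool_rot": TCP orientation; "contact_force": force on the tool from outside, world axes, zero at the start; "ft_torque": the same for the moment, N m; "gripper_width": opening from 0.0 (shut) to 1.0 (fully open); "grasp_force": force on a finger pad.
Only numpy, scipy, OpenCV 4.12 (cv2) and the standard library are available. Lean on these libraries where they do the work, as an engineer would, in place of code of your own. Each camera call takes 0.05 s, during which the arm holds its last target. There are 200 camera calls.

## Working session

There is one attempt and no reset: what is moved stays moved. The work goes in short steps, Python scripts to look and compute and a tool call to move; the robot and the scene stay as the last step left them, time stands still between calls to the robot, and variables do not carry over. Pictures are saved under pics/ and viewed, at most 10 in all, crops included, and the job is handed in when it is done.

Besides the shell and the picture viewer there is one more tool, called by a JSON object that holds its "api" and its "payload". servo_tool: Moves the arm, as the interface text tells. Its arguments: {"type":"object","properties":{"motion":{"type":"array","items":{"type":"number","minimum":-1,"maximum":1}}},"required":["motion"]}

```bash
mkdir -p pics; cat > h.py <<'E'
import numpy as np, cv2
from plant import manip, eyes, job_done, models
def pts(cam,depth):
    c=eyes.camera_params(cam); f=192/np.tan(np.radians(c["fov_y"]/2))
    v,u=np.mgrid[0:384,0:512]
    P=np.stack([(u-c["cx"])*depth/f,-(v-c["cy"])*depth/f,-depth],-1)
    T=np.array(c["pose"]); return P@T[:3,:3].T+T[:3,3]
E
python3 - <<'E'
from h import *
print(manip.state()); 
ims=[]
for c in ("side","top"):
    p=eyes.camera_params(c);print(c,p)
    im,d=eyes.grab_frame(c); np.savez(f"/tmp/{c}.npz",im=im,d=d); ims.append(im)
    P=pts(c,d)
    for n in ("clamp","carrier","catch","timer","pot","forceps","spare_cassette"):
        for r in models.regions_of(c,n)[:2]:
            m=r["mask"]&(d>0); q=P[m]
            print(c,n,round(r["p"],2),r["pixel"],m.sum(),np.percentile(q,[3,50,97],axis=0).round(3).tolist() if len(q) else "")
cv2.imwrite("pics/a.png",ims[0][:,:,::-1]);cv2.imwrite("pics/b.png",ims[1][:,:,::-1])
E
```

```text
{'time': 0.0, 'joint_pos': array([ 1.20199557e+00,  5.33409173e-02,  1.61429503e+00, -1.49117164e-05,
        1.47603063e+00, -1.19011526e-01]), 'joint_vel': array([ 0.00190931,  0.00234461, -0.00144498, -0.00074375, -0.00418623,
        0.00131995]), 'joint_efforts': array([-2.35496473e-04, -3.93695605e+01, -3.70167160e+01, -2.11681827e-04,
        6.94980263e-03, -9.62461087e-06]), 'tool_pos': array([0.15428088, 0.60500609, 0.23007231]), 'tool_rot': array([-2.43218140e-04,  1.24569398e-01,  9.92210356e-01, -1.00805841e-03]), 'contact_force': array([ 0.75975822, -0.41001374,  0.42516753]), 'ft_torque': array([ 0.01112711, -0.04205166,  0.01556205]), 'grasp_force': 0.0, 'gripper_width': 0.9997980561162287}
side {'fov_y': 47.9096325132647, 'cx': 254.994811611547, 'cy': 188.09610037053875, 'pose': array([[-0.87303476,  0.32365327, -0.36477235,  0.09689678],
       [-0.48761878, -0.58886106,  0.64457008,  0.38811272],
       [-0.00618302,  0.74060193,  0.67191558,  0.75680726],
       [ 0.        ,  0.        ,  0.        ,  1.        ]])}
side clamp 0.56 [246.5, 171.1] 1003 [[0.441, -0
[... 1651 characters left out ...]
22, -0.175, 0.064], [0.344, -0.146, 0.07]]
top timer 0.47 [307.4, 139.5] 392 [[0.521, -0.381, 0.022], [0.564, -0.368, 0.053], [0.609, -0.358, 0.073]]
top pot 0.59 [298.6, 83.8] 487 [[0.673, -0.375, 0.015], [0.688, -0.355, 0.064], [0.716, -0.336, 0.068]]
top forceps 0.74 [307.7, 307.4] 53 [[0.213, -0.381, -0.001], [0.22, -0.368, 0.004], [0.27, -0.291, 0.008]]
top forceps 0.25 [303.7, 151.9] 1635 [[0.443, -0.399, 0.009], [0.544, -0.364, 0.016], [0.612, -0.341, 0.07]]
top spare_cassette 0.59 [304.2, 150.4] 1529 [[0.445, -0.399, 0.009], [0.547, -0.365, 0.017], [0.611, -0.341, 0.07]]
top spare_cassette 0.47 [252.3, 249.8] 237 [[0.317, -0.265, 0.001], [0.336, -0.248, 0.006], [0.353, -0.233, 0.01]]
```

```bash
ls pics
```

```text
a.png
b.png
```

```bash
python3 - <<'E'
from h import *
for c,(x,y) in {"side":(180,110),"top":(220,60)}.items():
    z=np.load(f"/tmp/{c}.npz"); P=pts(c,z["d"]); 
    im=cv2.resize(z["im"][y:y+150,x:x+170],None,fx=4,fy=4,interpolation=cv2.INTER_CUBIC); im=im[:600,:700]
    cv2.imwrite(f"pics/{c}_crop.png",im[:,:,::-1])
    # clamp base/channel: region points
    if 1:
        r=models.regions_of(c,"carrier")[0]["mask"]; q=P[r&(z["d"]>0)]
        t=q[q[:,2]>0.024]; print(c,"carrier top",np.median(t[:,2]),cv2.minAreaRect((t[:,:2]*1000).astype(np.float32)))
        r=models.regions_of(c,"clamp")[0]["mask"]; q=P[r&(z["d"]>0)]
        print("clamp all",cv2.minAreaRect((q[:,:2]*1000).astype(np.float32)))
        t=q[(q[:,2]>.04)]; print("catch",cv2.minAreaRect((t[:,:2]*1000).astype(np.float32)))
E
```

```text
side carrier top 0.03027711874913075 ((487.7646484375, -367.16302490234375), (83.9482421875, 36.06056594848633), 8.991720199584961)
clamp all ((698.3385620117188, -557.934814453125), (167.48411560058594, 667.9534912109375), 42.023555755615234)
catch ((563.2896728515625, -362.78143310546875), (41.12529754638672, 89.8993148803711), 81.2758560180664)
top carrier top 0.03236038017893622 ((489.8850402832031, -370.1961669921875), (83.11419677734375, 32.12461471557617), 3.2067432403564453)
clamp all ((533.5857543945312, -370.50341796875), (187.0768280029297, 62.74285125732422), 1.3750263452529907)
catch ((565.4065551757812, -367.186767578125), (38.523868560791016, 92.73075103759766), 88.85466766357422)
```

View pics/b.png

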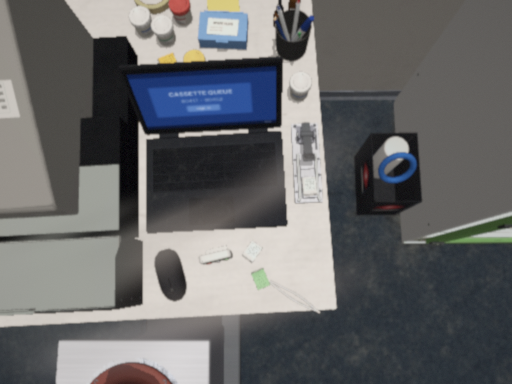

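View pics/top_crop.png

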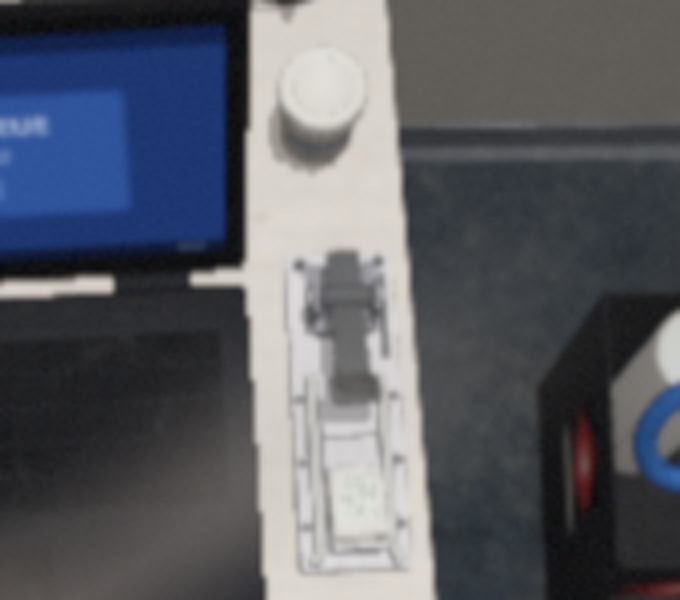

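View pics/side_crop.png

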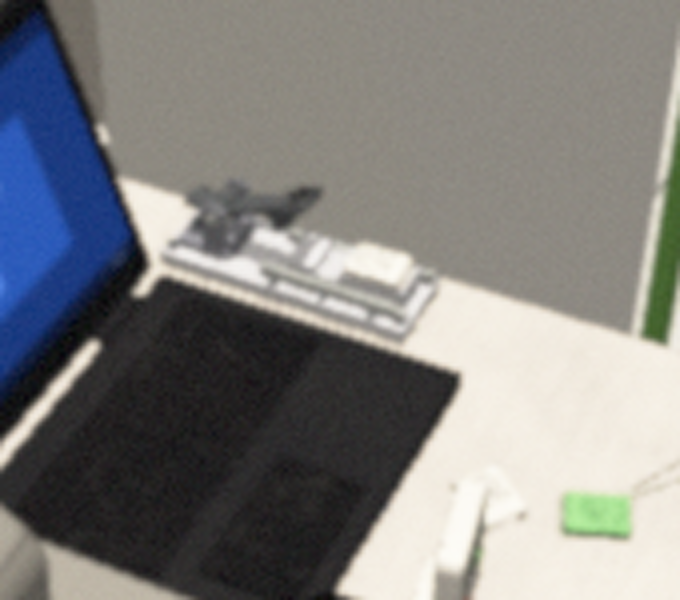

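The top view shows the clamp lying nearly along world x at about columns 293–322, rows 122–203. The carrier's cassette is near (310,180), the catch pad near (308,157), the laptop to its left and the pot beyond at (300,85). The side view confirms that the catch is open. Next I'll get the clamp axis, the carrier rear face and the obstacle heights.

```bash
python3 - <<'E'
from h import *
for c in ("top","side"):
    z=np.load(f"/tmp/{c}.npz"); P=pts(c,z["d"]); ok=z["d"]>0
    q=P[ok]
    box=lambda x0,x1,y0,y1,z0,z1:q[(q[:,0]>x0)&(q[:,0]<x1)&(q[:,1]>y0)&(q[:,1]<y1)&(q[:,2]>z0)&(q[:,2]<z1)]
    print(c,"tall near clamp")
    for x0 in np.arange(.35,.8,.05):
        t=box(x0,x0+.05,-.33,.0,-.1,1); 
        print(round(x0,2),"maxz",t[:,2].max().round(3) if len(t) else None, "min y of z>.05:",t[t[:,2]>.05][:,1].min().round(3) if (t[:,2]>.05).any() else None)
    t=box(.0,.7,-.1,.75,-.1,.7); H={}
    for x0 in np.arange(0,.7,.1):
        print(round(x0,1),[ (round(float(np.percentile(s[:,2],99)),2) if len(s:=box(x0,x0+.1,y0,y0+.1,-.1,.8)) else None) for y0 in np.arange(-.4,.7,.1)])
    # cassette top, pad
    for n,b in {"cass":(.43,.52,-.40,-.34,.03,.038),"pad":(.5,.56,-.40,-.34,.055,.085),"catch":(.5,.63,-.40,-.34,.05,.085)}.items():
        s=box(*b); print(n,len(s),np.percentile(s,[2,50,98],axis=0).round(4).tolist(), cv2.minAreaRect((s[:,:2]*1000).astype(np.float32)))
    s=box(.43,.64,-.405,-.335,.004,.09)
    for x0 in np.arange(.44,.63,.02):
        k=s[(s[:,0]>x0)&(s[:,0]<x0+.02)]; print(round(x0,3),np.percentile(k[:,1],[2,98]).round(4),end=" ")
    print()
E
```

```text
top tall near clamp
0.35 maxz 0.162 min y of z>.05: -0.013
0.4 maxz 0.157 min y of z>.05: -0.005
0.45 maxz 0.156 min y of z>.05: -0.002
0.5 maxz 0.026 min y of z>.05: None
0.55 maxz 0.049 min y of z>.05: None
0.6 maxz 0.201 min y of z>.05: -0.314
0.65 maxz 0.224 min y of z>.05: -0.313
0.7 maxz 0.068 min y of z>.05: -0.146
0.75 maxz 0.171 min y of z>.05: -0.33
0.0 [None, None, 0.0, 0.03, 0.03, 0.0, None, None, None, None, None]
0.1 [None, None, 0.0, 0.01, 0.01, 0.0, 0.0, None, None, None, None]
0.2 [0.01, 0.01, 0.02, 0.19, 0.19, 0.19, 0.15, None, None, None, None]
0.3 [0.02, 0.06, 0.07, 0.18, 0.27, 0.27, 0.16, None, None, None, None]
0.4 [0.04, 0.02, 0.02, 0.15, 0.33, 0.34, None, None, None, None, None]
0.5 [0.07, 0.02, 0.02, 0.04, 0.4, 0.4, None, None, None, None, None]
0.6 [0.22, 0.22, 0.22, 0.22, 0.43, 0.41, None, None, None, None, None]
cass 264 [[0.4523, -0.3872, 0.0303], [0.4722, -0.3729, 0.0341], [0.5154, -0.3587, 0.0374]] ((483.96527099609375, -372.2787170410156), (71.09105682373047, 28.525226593017578), 2.5948703289031982)
pad 168 [[0.5195, -0.3815, 0.0567], [0.5336, -0.3697,
[... 2181 characters left out ...]
6  -0.3355] Traceback (most recent call last):
  File "<stdin>", line 18, in <module>
    return _quantile_unchecked(
        a, q, axis, out, overwrite_input, method, keepdims, weights)
    return _ureduce(a,
                    func=_quantile_ureduce_func,
    ...<5 lines>...
                    overwrite_input=overwrite_input,
                    method=method)
    r = func(a, **kwargs)
    result = _quantile(arr,
                       quantiles=q,
    ...<2 lines>...
                       out=out,
                       weights=wgt)
    slices_having_nans = np.isnan(arr[-1, ...])
                                  ~~~^^^^^^^^^
IndexError: index -1 is out of bounds for axis 0 with size 0
```

View pics/a.png

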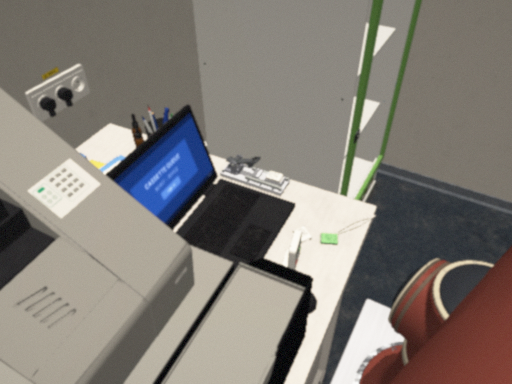

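The side view shows a tall, sloped tissue processor between the start pose and the clamp, up to about 0.45 m high. The clamp is at (255,175) with the catch raised. I'll lift clear, then arc over the machine.

{"api": "servo_tool", "payload": {"motion": [-1,0,0,-0.5,0,-1,0,0,-1,0,-1,0,0,-1,0]}}

```text
time: 1.38
tool_pos: [0.1553, 0.6077, 0.3596]
tool_rot: [0.002, 0.125, 0.992, 0.006]
contact_force: [0.6, -0.2, -0.8]
gripper_width: 0.374
grasp_force: 0.0
```

{"api": "servo_tool", "payload": {"motion": [-1,0,0,-0.5,0,-1,0,0,-1,0,-1,0,0,-1,0]}}

```text
time: 1.75
tool_pos: [0.1548, 0.6064, 0.4783]
tool_rot: [0.001, 0.125, 0.992, 0.005]
contact_force: [-0.4, -0.3, -0.7]
gripper_width: 0.0
grasp_force: 0.0
```

{"api": "servo_tool", "payload": {"motion": [-1,-1,-1,0,0,-1,-1,-1,0,0,-1,-1,-1,0,0]}}

```text
time: 2.12
tool_pos: [0.2418, 0.4578, 0.4694]
tool_rot: [-0.0, 0.125, 0.992, -0.001]
contact_force: [1.0, -0.5, -0.4]
gripper_width: -0.001
grasp_force: 0.0
```

{"api": "servo_tool", "payload": {"motion": [-1,-1,-1,0,0,-1,-1,-1,0,0,-1,-1,-1,0,0]}}

```text
time: 2.5
tool_pos: [0.3284, 0.3116, 0.4695]
tool_rot: [-0.001, 0.125, 0.992, -0.001]
contact_force: [1.2, -0.4, 0.5]
gripper_width: -0.0
grasp_force: 0.0
```

{"api": "servo_tool", "payload": {"motion": [-1,-1,-1,0,0,-1,-1,-1,0,0,-1,-1,-1,0,0]}}

```text
time: 2.88
tool_pos: [0.415, 0.1656, 0.4693]
tool_rot: [-0.001, 0.125, 0.992, -0.0]
contact_force: [0.9, -0.0, -0.1]
gripper_width: -0.0
grasp_force: 0.0
```

{"api": "servo_tool", "payload": {"motion": [-1,-0.3,-1,0,0,-1,-0.3,-1,0,0,-1,-0.3,-1,0,0]}}

```text
time: 3.25
tool_pos: [0.4196, 0.039, 0.4692]
tool_rot: [-0.001, 0.129, 0.992, -0.0]
contact_force: [0.0, 0.2, 0.1]
gripper_width: -0.003
grasp_force: 0.0
```

{"api": "servo_tool", "payload": {"motion": [-1,-0.3,-1,0,0,-1,-0.3,-1,0,0,-1,-0.3,-1,0,0]}}

```text
time: 3.62
tool_pos: [0.4248, -0.0848, 0.4691]
tool_rot: [-0.002, 0.127, 0.992, 0.0]
contact_force: [0.5, 1.3, -1.0]
gripper_width: -0.002
grasp_force: 0.0
```

{"api": "servo_tool", "payload": {"motion": [-1,-0.2,-1,0.3,0,-1,-0.2,-1,0.3,0,-1,-0.2,-1,0.3,0]}}

```text
time: 4.0
tool_pos: [0.4181, -0.2055, 0.4316]
tool_rot: [-0.003, 0.126, 0.992, 0.002]
contact_force: [-0.2, 0.7, -0.7]
gripper_width: -0.002
grasp_force: 0.0
```

{"api": "servo_tool", "payload": {"motion": [-1,-0.2,-1,0.6,-0.18,-1,-0.2,-1,0.6,-0.36,-1,-0.2,-1,0.6,-0.36,-1,-0.2,-1,0.6,-0.36]}}

```text
time: 4.5
tool_pos: [0.4127, -0.3256, 0.3626]
tool_rot: [-0.0, -0.017, 1.0, 0.001]
contact_force: [0.3, 0.8, 0.4]
gripper_width: -0.001
grasp_force: 0.0
```

{"api": "servo_tool", "payload": {"motion": [-1,-0.05,-0.39,0.5,0,-1,-0.05,-0.39,1,0,-1,-0.05,-0.39,1,0]}}

```text
time: 4.88
tool_pos: [0.4191, -0.3704, 0.2396]
tool_rot: [-0.002, -0.017, 1.0, 0.003]
contact_force: [-0.5, 0.3, -0.2]
gripper_width: -0.006
grasp_force: 0.0
```

{"api": "servo_tool", "payload": {"motion": [-1,0,0,0.5,0,-1,0,0,1,0,-1,0,0,1,0]}}

```text
time: 5.25
tool_pos: [0.4189, -0.3707, 0.1214]
tool_rot: [-0.002, -0.017, 1.0, 0.003]
contact_force: [-0.4, 0.4, -0.2]
gripper_width: -0.005
grasp_force: 0.0
```

{"api": "servo_tool", "payload": {"motion": [-1,0,0,0.45,0,-1,0,0,0.45,0,-1,0,0,0.45,0]}}

```text
time: 5.62
tool_pos: [0.4216, -0.3753, 0.0738]
tool_rot: [0.002, -0.017, 1.0, -0.002]
contact_force: [0.5, 0.0, -0.1]
gripper_width: 0.0
grasp_force: 0.0
```

```bash
python3 - <<'E'
from h import *
s=manip.state();print(s["tool_pos"],s["contact_force"])
out=[]
for c,(x,y) in {"side":(210,110),"top":(230,60)}.items():
    im,d=eyes.grab_frame(c); np.savez(f"/tmp/{c}2.npz",im=im,d=d)
    out.append(cv2.resize(im[y:y+150,x:x+100],None,fx=4,fy=4,interpolation=cv2.INTER_CUBIC))
cv2.imwrite("pics/c.png",np.hstack(out)[:,:,::-1])
E
```

```text
[ 0.42159135 -0.37530651  0.07383163] [ 0.5328094   0.01099552 -0.1174448 ]
```

View pics/c.png

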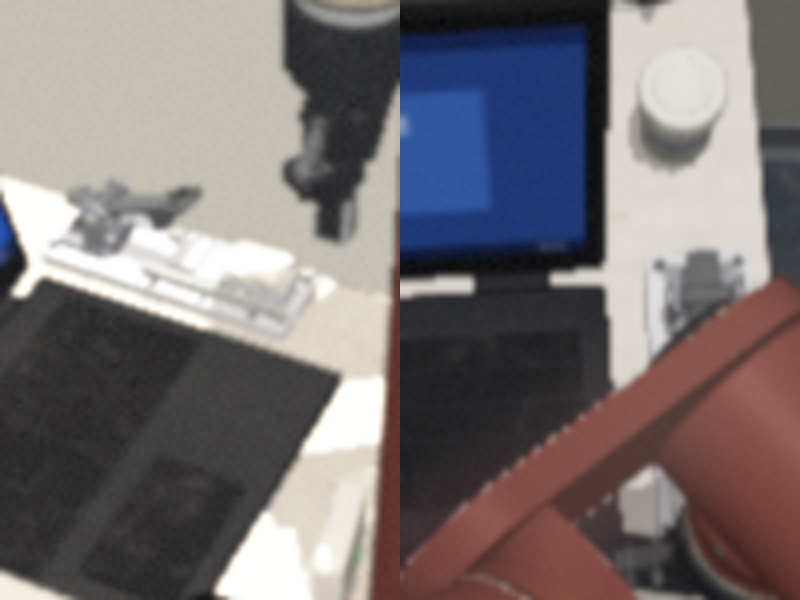

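The side view shows the shut fingers at (345,230) in the crop, just short of the clamp mouth and above it, with the carrier and open catch ahead. I'll lower to just above rail height.

{"api": "servo_tool", "payload": {"motion": [-1,0.02,0,0.2,0,-1,0.02,0,0.35,0,-1,0.02,0,0.35,0,-1,0.02,0,0.35,0,-1,0.02,0,0.35,0]}}

```text
time: 6.35
tool_pos: [0.4177, -0.3743, 0.0284]
tool_rot: [0.001, -0.017, 1.0, -0.001]
contact_force: [-0.2, -0.3, 0.7]
gripper_width: -0.002
grasp_force: 0.0
```

{"api": "servo_tool", "payload": {"motion": [-1,0,0.015,0.035,0,-1,0,0.015,0.035,0,-1,0,0.015,0.035,0,-1,0,0.015,0.035,0]}}

```text
time: 6.85
tool_pos: [0.417, -0.3719, 0.0232]
tool_rot: [0.0, -0.016, 1.0, -0.0]
contact_force: [0.3, -1.0, -0.0]
gripper_width: 0.0
grasp_force: 0.0
```

{"api": "servo_tool", "payload": {"motion": [-1,0,0,0,0,-1,0,0,0,0]}}

```text
time: 7.1
tool_pos: [0.4171, -0.3719, 0.0232]
tool_rot: [0.0, -0.016, 1.0, -0.0]
contact_force: [-0.0, 0.5, -0.3]
gripper_width: -0.001
grasp_force: 0.0
```

{"api": "servo_tool", "payload": {"motion": [-1,-0.03,0,0,0,-1,-0.06,0,0,0,-1,-0.085,0,0,0,-1,-0.11,0,0,0,-1,-0.13,0,0,0]}}

```text
time: 7.72
tool_pos: [0.4328, -0.3713, 0.0231]
tool_rot: [-0.0, -0.017, 1.0, 0.0]
contact_force: [0.1, -0.6, 0.2]
gripper_width: -0.003
grasp_force: 0.0
```

{"api": "servo_tool", "payload": {"motion": [-1,-0.015,0,0,0,-1,-0.03,0,0,0,-1,-0.045,0,0,0,-1,-0.06,0,0,0,-1,-0.075,0,0,0]}}

```text
time: 8.35
tool_pos: [0.4414, -0.3709, 0.023]
tool_rot: [-0.0, -0.016, 1.0, 0.0]
contact_force: [-2.0, 0.5, 0.9]
gripper_width: 0.003
grasp_force: 1.1
```

{"api": "servo_tool", "payload": {"motion": [-1,-0.015,0,0,0,-1,-0.03,0,0,0,-1,-0.045,0,0,0,-1,-0.06,0,0,0,-1,-0.075,0,0,0]}}

```text
time: 8.98
tool_pos: [0.4506, -0.3706, 0.023]
tool_rot: [-0.0, -0.017, 1.0, 0.0]
contact_force: [-4.3, 1.3, 1.5]
gripper_width: -0.004
grasp_force: 1.7
```

{"api": "servo_tool", "payload": {"motion": [-1,-0.015,0,0,0,-1,-0.03,0,0,0,-1,-0.045,0,0,0,-1,-0.06,0,0,0,-1,-0.075,0,0,0]}}

```text
time: 9.6
tool_pos: [0.4596, -0.3703, 0.023]
tool_rot: [-0.0, -0.016, 1.0, 0.0]
contact_force: [-3.7, 1.8, 2.2]
gripper_width: 0.001
grasp_force: 1.9
```

{"api": "servo_tool", "payload": {"motion": [-1,-0.008,0,0,0,-1,-0.016,0,0,0,-1,-0.024,0,0,0,-1,-0.032,0,0,0]}}

```text
time: 10.1
tool_pos: [0.4634, -0.3702, 0.023]
tool_rot: [-0.0, -0.016, 1.0, 0.0]
contact_force: [-4.7, 3.3, 1.8]
gripper_width: -0.001
grasp_force: 2.0
```

{"api": "servo_tool", "payload": {"motion": [-1,-0.007,0,0,0,-1,-0.014,0,0,0,-1,-0.021,0,0,0,-1,-0.028,0,0,0]}}

```text
time: 10.6
tool_pos: [0.4673, -0.3707, 0.0234]
tool_rot: [0.001, -0.016, 1.0, -0.001]
contact_force: [-0.9, 0.1, -0.9]
gripper_width: 0.001
grasp_force: 0.5
```

{"api": "servo_tool", "payload": {"motion": [-1,-0.006,0,0,0,-1,-0.012,0,0,0,-1,-0.018,0,0,0]}}

```text
time: 10.98
tool_pos: [0.469, -0.3704, 0.0233]
tool_rot: [0.0, -0.016, 1.0, -0.0]
contact_force: [-2.3, -0.2, 0.5]
gripper_width: 0.002
grasp_force: 1.0
```

{"api": "servo_tool", "payload": {"motion": [-1,-0.005,0,0,0,-1,-0.01,0,0,0,-1,-0.015,0,0,0]}}

```text
time: 11.35
tool_pos: [0.4708, -0.3702, 0.0233]
tool_rot: [-0.0, -0.016, 1.0, -0.0]
contact_force: [-2.8, 0.0, 1.9]
gripper_width: 0.001
grasp_force: 1.3
```

{"api": "servo_tool", "payload": {"motion": [-1,-0.005,0,0,0,-1,-0.01,0,0,0,-1,-0.015,0,0,0]}}

```text
time: 11.72
tool_pos: [0.4726, -0.3701, 0.0232]
tool_rot: [0.0, -0.016, 1.0, -0.0]
contact_force: [-2.1, 1.0, 2.4]
gripper_width: 0.001
grasp_force: 1.4
```

{"api": "servo_tool", "payload": {"motion": [-1,-0.005,0,0,0,-1,-0.01,0,0,0,-1,-0.015,0,0,0]}}

```text
time: 12.1
tool_pos: [0.4744, -0.37, 0.0231]
tool_rot: [-0.0, -0.016, 1.0, 0.0]
contact_force: [-3.5, 0.4, 1.9]
gripper_width: 0.001
grasp_force: 1.5
```

{"api": "servo_tool", "payload": {"motion": [-1,-0.005,0,0,0,-1,-0.01,0,0,0]}}

```text
time: 12.35
tool_pos: [0.4756, -0.3699, 0.0231]
tool_rot: [0.0, -0.016, 1.0, -0.0]
contact_force: [-3.2, -0.1, 2.9]
gripper_width: -0.003
grasp_force: 1.5
```

{"api": "servo_tool", "payload": {"motion": [-1,-0.005,0,0,0,-1,-0.01,0,0,0]}}

```text
time: 12.6
tool_pos: [0.4763, -0.3699, 0.0231]
tool_rot: [-0.001, -0.017, 1.0, 0.0]
contact_force: [-5.5, -1.0, 4.3]
gripper_width: -0.002
grasp_force: 2.8
```

{"api": "servo_tool", "payload": {"motion": [-1,-0.005,0,0,0,-1,-0.01,0,0,0]}}

```text
time: 12.85
tool_pos: [0.4765, -0.3699, 0.023]
tool_rot: [-0.002, -0.017, 1.0, 0.0]
contact_force: [-9.8, 0.3, 5.8]
gripper_width: -0.003
grasp_force: 4.8
```

The carrier stalled at TCP x = 0.4765 with the force climbing to about 10 N, so it is home. That puts the open pad's centre at x ≈ 0.5275. I'll back off, rise and move over the pad.

{"api": "servo_tool", "payload": {"motion": [-1,0.03,0,0,0,-1,0.1,0,0,0,-1,0.1,0,-0.35,0,-1,0.1,0,-0.65,0,-1,0.1,0,-0.65,0]}}

```text
time: 13.48
tool_pos: [0.4679, -0.3721, 0.1053]
tool_rot: [0.003, -0.016, 1.0, -0.003]
contact_force: [0.8, -0.4, -0.9]
gripper_width: -0.0
grasp_force: 0.0
```

{"api": "servo_tool", "payload": {"motion": [-1,-0.25,0,0,0,-1,-0.48,0,0,0,-1,-0.48,0,0,0,-1,-0.48,0,0.05,0,-1,-0.48,0,0.05,0]}}

```text
time: 14.1
tool_pos: [0.522, -0.3678, 0.0935]
tool_rot: [-0.001, -0.016, 1.0, 0.001]
contact_force: [-0.5, 0.1, -0.6]
gripper_width: 0.004
grasp_force: 0.0
```

```bash
python3 - <<'E'
from h import *
s=manip.state();print(s["tool_pos"],s["contact_force"])
c,x,y="side",200,120
im,d=eyes.grab_frame(c)
cv2.imwrite("pics/d.png",cv2.resize(im[y:y+80,x:x+110],None,fx=6,fy=6,interpolation=cv2.INTER_CUBIC)[:,:,::-1])
E
```

```text
[ 0.52204287 -0.36778139  0.09347239] [-0.46961233  0.12892372 -0.62410867]
```

View pics/d.png

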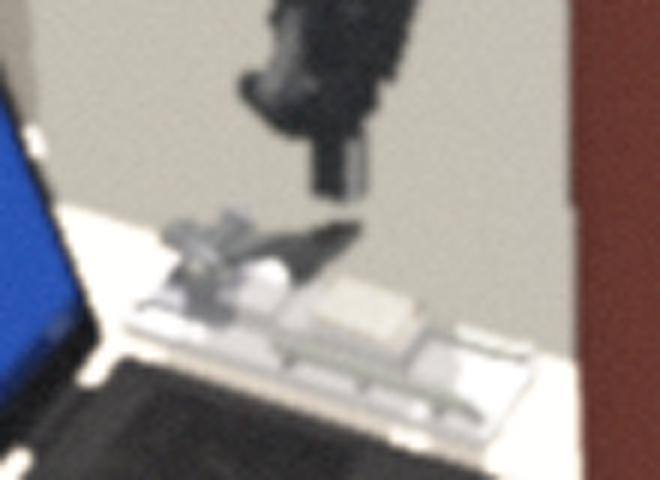

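The picture shows the shut fingertips at (340,195) directly above the raised thumb pad at (345,230), with the carrier seated deep in the channel. I'll press down slowly.

{"api": "servo_tool", "payload": {"motion": [-1,-0.012,0,0.06,0,-1,-0.012,0,0.12,0,-1,-0.012,0,0.14,0,-1,-0.012,0,0.16,0,-1,-0.012,0,0.17,0]}}

```text
time: 14.78
tool_pos: [0.525, -0.3683, 0.0746]
tool_rot: [0.0, -0.016, 1.0, -0.0]
contact_force: [-0.4, -0.4, 0.2]
gripper_width: 0.001
grasp_force: 0.0
```

{"api": "servo_tool", "payload": {"motion": [-1,0,0,0.01,0,-1,0,0,0.02,0,-1,0,0,0.03,0]}}

```text
time: 15.15
tool_pos: [0.5252, -0.3685, 0.0721]
tool_rot: [0.0, -0.017, 1.0, -0.0]
contact_force: [-2.6, 2.2, 5.9]
gripper_width: 0.002
grasp_force: 3.1
```

{"api": "servo_tool", "payload": {"motion": [-1,0,0,0.01,0,-1,0,0,0.02,0,-1,0,0,0.03,0]}}

```text
time: 15.52
tool_pos: [0.5244, -0.3686, 0.0685]
tool_rot: [-0.001, -0.017, 1.0, -0.0]
contact_force: [-2.8, 0.1, 5.4]
gripper_width: -0.001
grasp_force: 2.6
```

{"api": "servo_tool", "payload": {"motion": [-1,0,0,0.01,0,-1,0,0,0.02,0,-1,0,0,0.03,0]}}

```text
time: 15.9
tool_pos: [0.525, -0.3685, 0.0639]
tool_rot: [0.0, -0.016, 1.0, -0.0]
contact_force: [-1.7, -1.2, 2.8]
gripper_width: -0.002
grasp_force: 1.2
```

{"api": "servo_tool", "payload": {"motion": [-1,0,0,0.01,0,-1,0,0,0.02,0,-1,0,0,0.03,0]}}

```text
time: 16.27
tool_pos: [0.525, -0.368, 0.0598]
tool_rot: [0.0, -0.017, 1.0, 0.0]
contact_force: [-0.3, -0.3, -0.2]
gripper_width: -0.001
grasp_force: 0.1
```

{"api": "servo_tool", "payload": {"motion": [-1,0,0,0.012,0,-1,0,0,0.024,0,-1,0,0,0.036,0,-1,0,0,0.036,0]}}

```text
time: 16.77
tool_pos: [0.5249, -0.3682, 0.0558]
tool_rot: [-0.0, -0.016, 1.0, 0.0]
contact_force: [-0.0, 0.7, 0.3]
gripper_width: -0.003
grasp_force: 0.0
```

{"api": "servo_tool", "payload": {"motion": [-1,0,0,-0.3,0,-1,0,0,-0.7,0,-1,0.4,0,-0.9,0,-1,0.8,0,-0.9,0,-1,0.8,0,-0.9,0]}}

```text
time: 17.4
tool_pos: [0.4268, -0.3714, 0.1641]
tool_rot: [-0.0, -0.015, 1.0, -0.0]
contact_force: [0.3, 0.0, -0.7]
gripper_width: 0.0
grasp_force: 0.0
```

```bash
python3 - <<'E'
from h import *
c,x,y="side",200,120
im,d=eyes.grab_frame(c); P=pts(c,d)
r=models.regions_of(c,"catch")
for k in r[:2]:
    q=P[k["mask"]&(d>0)]; print(k["p"],k["pixel"],np.percentile(q,[3,50,97],axis=0).round(3).tolist())
cv2.imwrite("pics/e.png",cv2.resize(im[y:y+80,x:x+110],None,fx=6,fy=6,interpolation=cv2.INTER_CUBIC)[:,:,::-1])
E
```

```text
0.78 [245.1, 162.8] [[0.515, -0.381, 0.025], [0.559, -0.365, 0.043], [0.606, -0.355, 0.052]]
```

View pics/e.png

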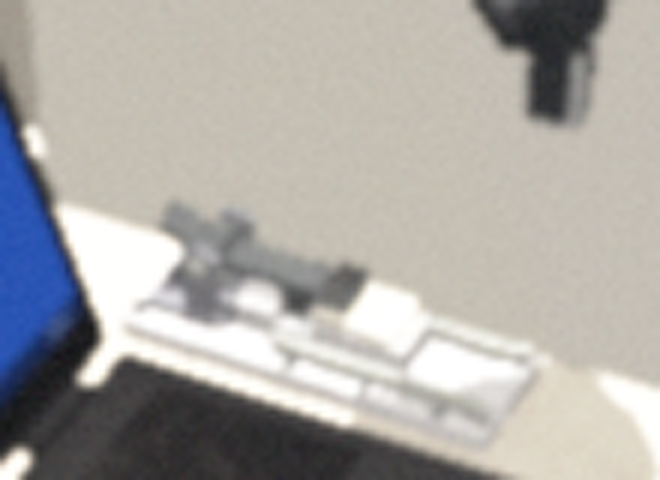

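The picture shows the catch arm level with its pad at (345,285). The carrier is under the nose, and the gripper is clear at (560,80).

```bash
python3 - <<'E'
from h import *
im,d=eyes.grab_frame("side"); P=pts("side",d)
q=P[models.regions_of("side","catch")[0]["mask"]&(d>0)]
for a,b in((.512,.53),(.53,.55),(.55,.57)): print(a,np.percentile(q[(q[:,0]>a)&(q[:,0]<b)][:,2],[50,90]).round(4))
print(job_done())
E
```

```text
0.512 [0.0431 0.0454]
0.53 [0.0399 0.0431]
0.55 [0.0415 0.0439]
the job is handed in; nothing more can be done
None
```

The carrier is home against the stop, felt at about 10 N, and the catch snapped shut with its arm level in the last picture; the arm is clear and the job is handed in, with no verdict returned.

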